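Lift the cartridge tray from the warming block to the loading cradle with the flat lifter

TASK

Slide the flat lifter's blade under the tray of blue cartridges on the warming block, lift it clear and set it down gently on the two orange rails of the white loading cradle, centred and square. Keep the tray level and never touch it with the gripper, and leave everything else where it stands. Finally draw the lifter out and put it back on its black mat, standing level on its blade as before, and let go.

Things in the scene. Friction and masses are not known exactly. Their poses are not given: they have to be found in the camera images.
- tray: flat steel tray, 100 mm (x) x 124 mm (y), rim 12 mm high, flat underside, with three blue cartridges fixed in it (tops 20 mm above its underside), about 0.16 kg. Origin: centre of the underside; z up. At the start it lies on the warming block's two rails, its axes nearly along the block's
- lifter: spatula with raised handle, 0.24 kg, standing level on its blade. Steel blade 60 wide, 3 thick, underside z=0, x=-55 to leading edge x=+100 mm. Yellow handle bar above its rear: x=-100 to +5, 18 wide in y, z=54 to 78 mm. A riser at x=-36 to -24 joins them; the blade ahead of it carries. Centre of mass near x=5 mm. Origin: on the underside, under the handle's front end; x to the leading edge, z up
- block: warming block, fixed: dark base plate 150 x 150 x 6 mm with two aluminium rails along x, 100 mm long (x=+-50), 22 wide, tops 32 mm above the table, with a free slot 84 mm wide between them (y=+-42), open to -x, its floor 6 mm up. A black control strip 24 mm high closes the +x side (x=75 to 97). Origin: centre of the underside, on the table
- cradle: loading cradle, fixed: white base plate 150 x 150 x 6 mm with two orange rails of the same sizes and places as the warming block's (tops 32 mm up, slot 84 mm wide, open to -x); a white strip 20 mm high on the +x side (x=75 to 85). Origin: centre of the underside, on the table. The tray belongs with its centre over the origin, its x along the cradle's x
- mat: black rubber mat on the table, fixed, 240 mm (x) x 140 mm (y) x 2 mm: the lifter's place. Origin: centre of the underside, on the table.
- sanitiser: clear bottle with blue cap, 64 mm across, 170 mm tall; loose bystander, origin at the centre of its underside
- jar_red: clear specimen jar with red cap, 56 mm across, 65 mm tall; loose bystander, origin at the centre of its underside
- jar_yellow: clear specimen jar with yellow cap, 56 mm across, 65 mm tall; loose bystander, origin at the centre of its underside
- beaker: open glass beaker, 80 mm across, 90 mm tall; loose bystander, origin at the centre of its underside
- tipbox: green box with clear lid, 85 x 120 x 65 mm; loose bystander, origin at the centre of its underside
Not all that is in view belongs to the job. What is shaped like the lifter but turquoise is not meant.

How it is judged:
On the way:
1. the tray is carried by the lifter alone, at least 20 mm above the warming block's rails (z of tray in the frame of block above 0.052 m and contact force between tray and lifter above 0.4 N and contact force between tray and block below 0.05 N and angle between tray's own z axis and vertical below 0.3 rad), for 0.3 s.
At the end, for the whole second after the job is handed in: The tray rests released on the cradle's rails: centre within 25 mm along and 18 mm across, turned under 0.15 rad, level within 0.06 rad. The lifter stands on its blade on the mat (origin within 80 mm along, 60 mm across of its centre, level within 0.08 rad). Both at rest (x of tray in the frame of cradle between -0.025 and 0.025 m and y of tray in the frame of cradle between -0.018 and 0.018 m and z of tray in the frame of cradle between 0.028 and 0.036 m and angle between the x axis of tray and the x axis of cradle, either way round below 0.15 rad and angle between tray's own z axis and vertical below 0.06 rad and linear speed of each of tray, lifter below 0.02 m/s and contact force between tray and cradle above 0.3 N and contact force between tray and lifter below 0.05 N and x of lifter in the frame of mat between -0.08 and 0.08 m and y of lifter in the frame of mat between -0.06 and 0.06 m and z of lifter in the frame of mat below 0.008 m and angle between lifter's own z axis and vertical below 0.08 rad); the robot touches nothing.
It fails at once if the gripper or arm touches the tray (contact force between tray and the fingers above 0.5 N or contact force between tray and the arm above 0.5 N).
It fails at once if the tray is tipped more than 0.35 rad (angle between tray's own z axis and vertical above 0.35 rad).
It fails at once if the tray is dropped or banged onto the cradle (over 25 N) (contact force between tray and cradle above 25 N).
It fails at once if a bystander is moved more than 30 mm or tipped (distance of any of sanitiser, jar_red, jar_yellow, beaker, tipbox from where it was at the start of the episode above 0.03 m or angle between any of sanitiser, jar_red, jar_yellow, beaker, tipbox's own z axis and vertical above 0.4 rad).
It also fails if it takes over 61 s, if anything falls off the work surface, if the arm or the gripper's body presses on something with over 40 N, if the wrist force passes 120 N, or if a joint passes its speed limit or range.

ROBOT

A 6-joint arm with a two-finger parallel gripper is mounted at the origin on the work surface. World frame = base frame: x ahead of the robot, y to its left, z up, the work surface at z = 0. Lengths are in m, angles in rad, forces in N, time in s.
With the tool pointing down it reaches from about 0.3 to 0.775 m from the base axis. Payload 14.6 kg.
Tool frame: the origin (TCP) lies between the finger pads; the fingertips stand 8 mm ahead of it and the grasp point (between the pads) lies 11 mm behind it; z points along the fingers, y is the line along which they close (so a half turn about z gives the same grasp; the last joint's range is limited). The gripper opens to 94 mm and grips with 3 to 60 N. Pads are 16 mm wide; open, the fingers measure 119 mm over their backs; the gripper's body (75 mm by 177 mm) begins 78 mm behind the grasp point.
Start: joints at [-1.171, 0.3, 1.521, -0, 1.321, -0.067], TCP at [0.248, -0.491, 0.213] pointing down, gripper open.
Joint ranges: [-3.03, 3.03], [-0.79, 2.21], [0.23, 2.52], [-1.04, 4.18], [0, 3.07], [-2.55, 2.55]. Speed limits (rad/s): [2.22, 2.22, 2.57, 3.14, 3.14, 3.14].

INTERFACE

Orientations are given as a unit quaternion [x, y, z, w].
In Python, from workcell import sense, capture, camera_info, sign_off, spot_in, landmark_of gives the robot as it stands.
- The arm moves only by the tool servo_tool, never from a script. Its argument "commands" is a list of rows, each an object with "dp": the shift along the world's x, y, z in units of 200 mm (1.0 is 200 mm), a list of three; "dr": the turn, a rotation vector about the world's x, y, z in units of 45 degrees (1.0 is 45 degrees), a list of three. A call has 1 to 20 rows; each row is the pose to reach, as a shift and turn from the pose commanded when the call began; what a row does not reach only later rows make up. A row lasts 1/10 s, in which the tool goes at most 50 mm and 8.59 degrees, less where a joint would pass 70% of its speed; a pose out of reach is approached as far as the arm can. A call with a number of a shift or a turn outside -1 to 1 is refused whole. A call with a gripper value outside its range is refused whole. "grip" is the opening, from 0 (shut) to 1 (fully open), set as the call begins (left out, the last holds). The fingers move at their own pace and stop on an object; "newtons" is the grip in N (left out, the last holds). Time passes only in rows, so rows that repeat a pose let the fingers close. It gives the time, the measured TCP pose, the force, the opening and the grip force at its end, in the units of the state.
- sense(): the state, without advancing time (a new reading comes with each control period).
- capture(name): name is "scene" or "top" or "wrist"; returns the picture (420x560x3 uint8, red, green, blue); there is no depth.
- camera_info(name): a dict with "intrinsics" (3x3 intrinsics, pixels), "rvec" (rotation vector, rad) and "tvec" (3), from world to camera coordinates, as OpenCV has them. Camera axes: x right, y down, z forward; pixel columns grow to the right and rows downward; lengths in m; the calibration is good to about 2 mm. A picture is of the moment at which its call begins: read the wrist's pose just before it. camera_info takes no time and is no camera call; for the wrist camera it gives the pose at the moment of the call.
- sign_off(): hands the job in; it is judged then, once.
Trained networks look in the newest picture that a camera, given by its name, has taken for a name from the list of things; names that differ only in an ending like _2 or _b are one class to them, and where a whole thing is asked for, a point or a joint stands for the part that bears it (a point fixed in the world has none). Each returns a list of dicts, best first, with "conf" (0 to 1); they miss things now and then, are a little off and sometimes report something else, mostly with a low value. They report only what shows in the picture. A call takes as long as a camera call. They do not tell look-alikes from the thing itself.
- spot_in(camera, target): "extent" ([left, top, right, bottom] as shares, 0 to 1, of the picture: columns of its width, rows of its height, round what is visible of it).
- landmark_of(camera, target): "centre" ([column, row] as shares, 0 to 1, of the picture: columns of its width, rows of its height: a listed point, or the origin of a listed thing).
The state is a dict: "time_s": time; "q": joint angles; "dq": joint speeds; "joint_efforts": joint torques, N m; "tool_pos": TCP position; "eef_rot": TCP orientation; "contact_force": force on the tool from outside, world axes, zero at the start; "ft_torque": the same for the moment, N m; "finger_gap": opening from 0.0 (shut) to 1.0 (fully open); "grip_force": force on a finger pad.
Only numpy, scipy, OpenCV 4.12 (cv2) and the standard library are available. Lean on these libraries where they do the work, as an engineer would, in place of code of your own. Each camera call takes 0.05 s, during which the arm holds its last target. There are 200 camera calls.

## Working session

There is one attempt and no reset: what is moved stays moved. The work goes in short steps, Python scripts to look and compute and a tool call to move; the robot and the scene stay as the last step left them, time stands still between calls to the robot, and variables do not carry over. Pictures are saved under pics/ and viewed, at most 13 in all, crops included, and the job is handed in when it is done.

Besides the shell and the picture viewer there is one more tool, called after "Emit:" by a JSON object that holds its "name" and its "arguments". servo_tool: Moves the arm, as the interface text tells. Its arguments: {"type":"object","properties":{"commands":{"type":"array"},"grip":{"type":"number"},"newtons":{"type":"number"}},"required":["commands"]}

```bash
mkdir -p pics
cat > h.py <<'E'
import numpy as np, cv2
from workcell import *
def info(c):
    i=camera_info(c); return np.array(i["intrinsics"],float),np.array(i["rvec"],float),np.array(i["tvec"],float)
def back(c,uv,z,I=None):
    K,r,t=I or info(c); R=cv2.Rodrigues(r)[0]; uv=np.atleast_2d(uv).astype(float)
    d=np.c_[uv,np.ones(len(uv))]@np.linalg.inv(K).T@R; o=-R.T@t
    return o+d*((z-o[2])/d[:,2])[:,None]
def proj(c,P,I=None):
    K,r,t=I or info(c); return cv2.projectPoints(np.atleast_2d(P).astype(float),r,t,K,None)[0][:,0]
def snap(c,f):
    im=capture(c); cv2.imwrite("pics/"+f,im[:,:,::-1]); return im
E
python3 - <<'E'
from h import *
snap("top","top0.png"); 
for c in ["top","scene"]:
    if c=="scene": snap(c,"scene0.png")
    for t,z in [("tray",.032),("lifter",.002),("block",0),("cradle",0),("mat",0),("sanitiser",0),("jar_red",0),("jar_yellow",0),("beaker",0),("tipbox",0)]:
        for d in landmark_of(c,t)[:2]:
            uv=np.array(d["centre"])*[560,420]; print(c,t,round(d["conf"],2),uv.round(0),back(c,uv,z)[0].round(3))
E
```

```text
top tray 0.78 [363. 180.] [ 0.587 -0.251  0.032]
top lifter 0.84 [278. 201.] [0.514 0.029 0.002]
top lifter 0.58 [202. 299.] [0.188 0.272 0.002]
top block 0.68 [219. 180.] [0.585 0.232 0.   ]
top block 0.57 [359. 183.] [ 0.581 -0.244  0.   ]
top mat 0.91 [286. 200.] [0.52  0.003 0.   ]
top sanitiser 0.58 [159. 168.] [0.622 0.437 0.   ]
top jar_red 0.79 [262. 132.] [0.756 0.087 0.   ]
top jar_yellow 0.76 [315. 132.] [ 0.759 -0.092  0.   ]
top beaker 0.81 [418. 173.] [ 0.619 -0.446  0.   ]
top tipbox 0.68 [135. 216.] [0.456 0.509 0.   ]
scene tray 0.87 [173. 260.] [ 0.586 -0.25   0.032]
scene lifter 0.71 [342. 161.] [0.191 0.263 0.002]
scene lifter 0.59 [275. 241.] [0.513 0.027 0.002]
scene block 0.82 [179. 268.] [ 0.591 -0.241 -0.   ]
scene cradle 0.57 [345. 264.] [0.596 0.216 0.   ]
scene mat 0.89 [271. 246.] [0.528 0.015 0.   ]
scene sanitiser 0.89 [425. 276.] [0.641 0.427 0.   ]
scene jar_red 0.67 [303. 323.] [0.762 0.089 0.   ]
scene jar_yellow 0.57 [232. 327.] [ 0.767 -0.089  0.   ]
scene beaker 0.89 [102. 280.] [ 0.621 -0.444  0.   ]
scene tipbox 0.73 [434. 223.] [0.467 0.501 0.   ]
```

Run:
```python
import cv2
for n in["top0","scene0"]:
    cv2.imwrite(f"pics/{n}b.png",cv2.resize(cv2.imread(f"pics/{n}.png"),(800,600),interpolation=cv2.INTER_CUBIC))
```

```text
(no output)
```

View pics/top0b.png

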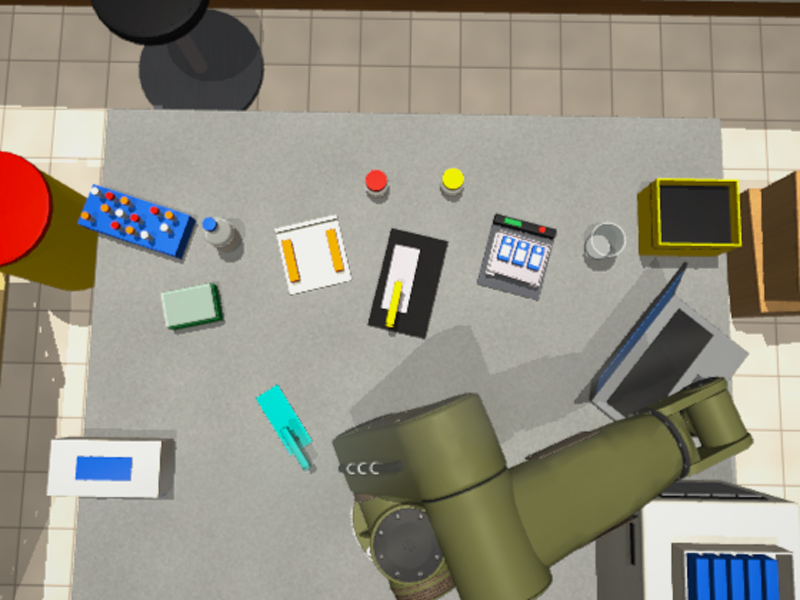

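View pics/scene0b.png

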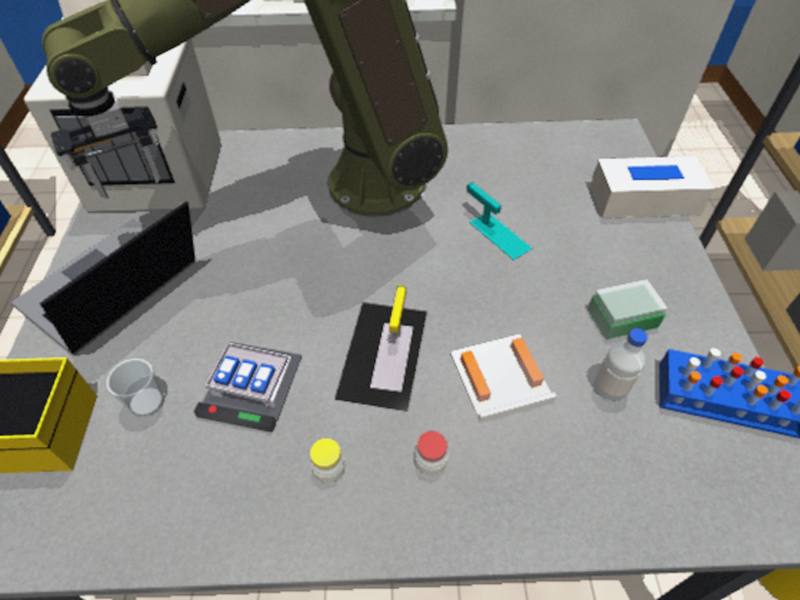

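The pictures show, in 800x600 pixels, the yellow-handled lifter on the black mat at (400,285), the tray on the block at (518,255) and the cradle at (313,255). The turquoise look-alike is at (285,425). The networks agree with this. Next I'll get the yaws and the wrist camera geometry.

Run:
```python
from h import *
from scipy.spatial.transform import Rotation as Ro
s=sense(); R=Ro.from_quat(s["eef_rot"]); print(s["time_s"],s["tool_pos"],R.as_matrix().round(3))
K,r,t=info("wrist"); Rc=cv2.Rodrigues(r)[0]; o=-Rc.T@t
print(K, "cam in tool",R.inv().apply(o-np.array(s["tool_pos"])).round(3),"axes in tool\n",(R.as_matrix().T@Rc.T).round(3))
im=cv2.imread("pics/top0.png"); I=info("top"); hsv=cv2.cvtColor(im,cv2.COLOR_BGR2HSV)
def big(m,lo,hi,z,n,k=1):
    x0,y0,x1,y1=lo+hi; mm=np.zeros_like(m); mm[y0:y1,x0:x1]=m[y0:y1,x0:x1]
    cs=sorted(cv2.findContours(mm,0,2)[0],key=cv2.contourArea)[-k:]
    for c in cs:
        q=cv2.minAreaRect(back("top",c[:,0],z,I)[:,:2].astype(np.float32)); print(n,np.round(q,3) if 0 else q)
big(cv2.inRange(hsv,(0,0,0),(180,255,60)),[255,155],[315,240],.002,"mat")
big(cv2.inRange(hsv,(22,150,120),(35,255,255)),[255,155],[315,240],.078,"handle")
big(cv2.inRange(hsv,(8,150,120),(20,255,255)),[190,145],[250,210],.032,"rail",2)
big(cv2.inRange(hsv,(0,0,200),(180,60,255)),[190,145],[250,210],.006,"cradle")
big(cv2.inRange(hsv,(0,0,150),(180,60,255)),[265,165],[305,220],.005,"blade")
big(cv2.inRange(hsv,(100,120,60),(125,255,255)),[335,150],[390,210],.052,"cart",3)
```

```text
1.1 [ 0.24751292 -0.491168    0.21345233] [[ 0.893  0.45   0.   ]
 [ 0.45  -0.893 -0.   ]
 [-0.     0.    -1.   ]]
[[310.52472413   0.         280.6252733 ]
 [  0.         310.52472413 206.65860416]
 [  0.           0.           1.        ]] cam in tool [ 0.066  0.    -0.17 ] axes in tool
 [[ 0.    -0.973 -0.231]
 [ 1.    -0.     0.001]
 [-0.001 -0.231  0.973]]
mat ((0.5276748538017273, 0.005834221839904785), (0.1365458071231842, 0.2364671528339386), 77.50971221923828)
handle ((0.4681949317455292, 0.036831893026828766), (0.01860721781849861, 0.10377945750951767), 77.12287902832031)
rail ((0.6388164758682251, 0.1784621775150299), (0.003405379131436348, 0.0), -178.34681701660156)
rail ((0.6472753882408142, 0.18204864859580994), (0.0, 0.0), 0.0)
cradle ((0.584624171257019, 0.22951339185237885), (0.14791922271251678, 0.1503564417362213), 14.527822494506836)
blade ((0.5370640158653259, 0.0227685384452343), (0.05933733657002449, 0.1542481631040573), 78.69789123535156)
cart ((0.5933058261871338, -0.2511707842350006), (0.025978688150644302, 0.053319815546274185), 74.1598129272461)
cart ((0.6037229299545288, -0.21736843883991241), (0.026647180318832397, 0.05453353002667427), 73.57989501953125)
cart ((0.5836556553840637, -0.2859792113304138), (0.026889219880104065, 0.05393112450838089), 73.270263671875)
```

Emit:
{"name": "servo_tool", "arguments": {"commands": [{"dp": [0, 0, 0.25], "dr": [0, 0, 0]}, {"dp": [0, 0, 0.5], "dr": [0, 0, 0]}, {"dp": [0, 0, 0.75], "dr": [0, 0, 0]}, {"dp": [0.15, 0.15, 0.75], "dr": [0, 0, -0.15]}, {"dp": [0.3, 0.3, 0.75], "dr": [0, 0, -0.33]}, {"dp": [0.45, 0.5, 0.75], "dr": [0, 0, -0.5]}, {"dp": [0.6, 0.7, 0.75], "dr": [0, 0, -0.67]}, {"dp": [0.75, 0.85, 0.7], "dr": [0, 0, -0.84]}, {"dp": [0.9, 1, 0.6], "dr": [0, 0, -0.96]}, {"dp": [0.9, 1, 0.6], "dr": [0, 0, -0.96]}]}}

```text
time_s: 2.1
tool_pos: [0.4295, -0.2876, 0.3311]
eef_rot: [0.99, -0.143, -0.001, -0.001]
contact_force: [-0.2, -0.7, -0.2]
finger_gap: 0.997
grip_force: 0.0
```

Emit:
{"name": "servo_tool", "arguments": {"commands": [{"dp": [0.2, 0.2, -0.2], "dr": [0, 0, 0]}, {"dp": [0.4, 0.34, -0.4], "dr": [0, 0, 0]}, {"dp": [0.4, 0.34, -0.4], "dr": [0, 0, 0]}, {"dp": [0.4, 0.34, -0.4], "dr": [0, 0, 0]}]}}

```text
time_s: 2.5
tool_pos: [0.508, -0.2216, 0.2505]
eef_rot: [0.99, -0.141, -0.002, -0.001]
contact_force: [0.2, -0.3, 0.3]
finger_gap: 1.0
grip_force: 0.0
```

Run:
```python
from h import *
s=sense(); print(s["time_s"],s["tool_pos"])
snap("wrist","w_block.png"); I=info("wrist"); np.savez("I_block",*I)
for t,z in [("tray",.032),("block",0),("mat",0),("lifter",.002)]:
    for d in landmark_of("wrist",t)[:2]:
        uv=np.array(d["centre"])*[560,420]; print(t,round(d["conf"],2),uv.round(0),back("wrist",uv,z,I)[0].round(3))
```

```text
2.5 [ 0.50799498 -0.22161153  0.25054956]
tray 0.8 [285. 115.] [ 0.59  -0.254  0.032]
tray 0.64 [425.  44.] [ 0.62  -0.43   0.032]
block 0.17 [109. 224.] [0.518 0.027 0.   ]
mat 0.93 [121. 214.] [0.528 0.003 0.   ]
lifter 0.73 [112. 226.] [0.515 0.023 0.002]
```

View pics/w_block.png

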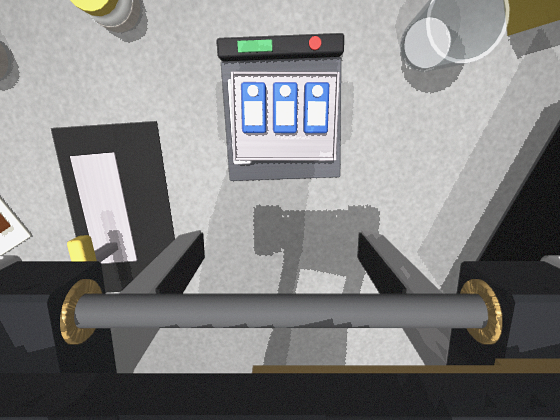

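Run:
```python
from h import *
d=np.load("I_block.npz"); I=[d[k] for k in d.files]
im=cv2.imread("pics/w_block.png"); hsv=cv2.cvtColor(im,cv2.COLOR_BGR2HSV)
# tray pose from the cartridges' blue bodies
m=cv2.inRange(hsv,(100,120,60),(125,255,255)); m[:60]=0;m[150:]=0;m[:,:220]=0;m[:,350:]=0
for c in cv2.findContours(m,0,2)[0]:
    if cv2.contourArea(c)>200:
        q=cv2.minAreaRect(back("w",c[:,0],.052,I)[:,:2].astype(np.float32)); print("cart",q)
print("plate",back("w",[(229,180),(340,178)],.006,I).round(4))
print("strip top",back("w",[(219,39),(343,35)],.024,I).round(4))
print("tray rim",back("w",[(235,73),(338,72),(336,164),(234,162)],.044,I).round(4))
print("mat",back("w",[(53,129),(158,122),(174,234)],.002,I).round(4))
print("blade",back("w",[(71,157),(115,153),(136,260)],.005,I).round(4))
# overlay of assumed poses
def box(x,y,a,pts,z,col):
    c,s=np.cos(a),np.sin(a); P=[(x+c*u-s*v,y+s*u+c*v,z) for u,v in pts]
    cv2.polylines(im,[proj("w",P,I).round().astype(int)],True,col,1)
sq=lambda a,b,w:[(a,-w),(b,-w),(b,w),(a,w)]
b=(0.5855,-.2485,np.radians(-16))
box(*b,sq(-.075,.075,.075),.006,(0,255,0)); box(*b,sq(.075,.097,.075),.024,(0,255,255)); 
box(.590,-.2515,np.radians(-16.3),sq(-.05,.05,.062),.044,(0,0,255))
l=(.5146,.0265,np.radians(-12.3)); box(*l,sq(-.055,.1,.03),.005,(255,0,0)); box(*l,sq(-.1,.005,.009),.080,(0,0,255))
cv2.imwrite("pics/ov.png",cv2.resize(im[:270,:400],(800,540),interpolation=cv2.INTER_CUBIC))
```

```text
cart ((0.5864623785018921, -0.2888783812522888), (0.027380861341953278, 0.053396694362163544), 73.70655059814453)
cart ((0.5965176224708557, -0.25448840856552124), (0.026653671637177467, 0.05339036509394646), 73.70651245117188)
cart ((0.6070046424865723, -0.22045999765396118), (0.02703196369111538, 0.05446753650903702), 73.55764770507812)
plate [[ 0.5313 -0.1581  0.006 ]
 [ 0.4918 -0.3027  0.006 ]]
strip top [[ 0.6939 -0.2033  0.024 ]
 [ 0.6573 -0.3434  0.024 ]]
tray rim [[ 0.6493 -0.2112  0.044 ]
 [ 0.6175 -0.3239  0.044 ]
 [ 0.517  -0.2966  0.044 ]
 [ 0.5541 -0.1786  0.044 ]]
mat [[ 0.6598  0.043   0.002 ]
 [ 0.6294 -0.0925  0.002 ]
 [ 0.4794 -0.0577  0.002 ]]
blade [[ 0.6195  0.0341  0.005 ]
 [ 0.6079 -0.0242  0.005 ]
 [ 0.4586  0.0076  0.005 ]]
```

View pics/ov.png

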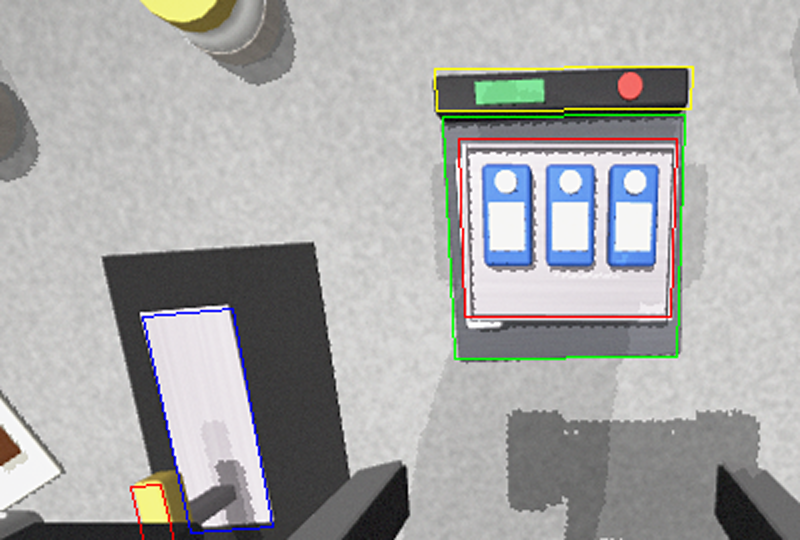

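The overlay fits well. The lifter is at (0.5146, 0.0265) with yaw -12.3°, and the block at (0.5855, -0.2485) with yaw -16°. I'll move above the lifter and look at the cradle from there.

Emit:
{"name": "servo_tool", "arguments": {"commands": [{"dp": [0, 0.25, 0], "dr": [0, 0, 0.087]}, {"dp": [0, 0.5, 0], "dr": [0, 0, 0.087]}, {"dp": [0, 0.75, 0], "dr": [0, 0, 0.087]}, {"dp": [0, 1, 0], "dr": [0, 0, 0.087]}, {"dp": [0, 1, 0], "dr": [0, 0, 0.087]}]}}

```text
time_s: 3.25
tool_pos: [0.5073, -0.0195, 0.2548]
eef_rot: [0.994, -0.107, 0.001, -0.0]
contact_force: [-0.2, -1.4, -0.3]
finger_gap: 1.001
grip_force: 0.0
```

Emit:
{"name": "servo_tool", "arguments": {"commands": [{"dp": [0.003, 0.247, 0], "dr": [0, 0, 0]}, {"dp": [0.003, 0.247, 0], "dr": [0, 0, 0]}, {"dp": [0.003, 0.247, 0], "dr": [0, 0, 0]}]}}

```text
time_s: 3.55
tool_pos: [0.5082, 0.0257, 0.2542]
eef_rot: [0.994, -0.109, 0.001, 0.0]
contact_force: [-0.0, 0.4, -0.5]
finger_gap: 0.998
grip_force: 0.0
```

Run:
```python
from h import *
s=sense(); print(s["time_s"],s["tool_pos"],s["eef_rot"])
im=snap("wrist","w_cr.png")[:,:,::-1].copy(); I=info("wrist"); np.savez("I_cr",*I)
hsv=cv2.cvtColor(im,cv2.COLOR_BGR2HSV)
m=cv2.inRange(hsv,(8,130,120),(20,255,255)); m[:,330:]=0
for c in sorted(cv2.findContours(m,0,2)[0],key=cv2.contourArea)[-3:]:
    print("rail",cv2.contourArea(c),cv2.minAreaRect(back("w",c[:,0],.032,I)[:,:2].astype(np.float32)))
def box(x,y,a,pts,z,col):
    c,s=np.cos(a),np.sin(a); P=[(x+c*u-s*v,y+s*u+c*v,z) for u,v in pts]
    cv2.polylines(im,[proj("w",P,I).round().astype(int)],True,col,1)
sq=lambda a,b,w:[(a,-w),(b,-w),(b,w),(a,w)]
k=(.583,.231,np.radians(14.5)); box(*k,sq(-.075,.075,.075),.006,(0,255,0)); box(*k,sq(.075,.085,.075),.020,(0,0,255))
for t in (-1,1): box(*k,[(-.05,t*.042),(.05,t*.042),(.05,t*.064),(-.05,t*.064)],.032,(255,0,0))
l=(.5146,.0265,np.radians(-12.3)); box(*l,sq(-.055,.1,.03),.005,(255,0,0)); box(*l,sq(-.1,.005,.009),.080,(0,0,255))
cv2.imwrite("pics/ov2.png",cv2.resize(im[:270,:400],(800,540),interpolation=cv2.INTER_CUBIC))
```

```text
3.55 [0.50819926 0.02568717 0.25416911] [ 9.94056576e-01 -1.08863030e-01  5.99203256e-04  7.72347542e-05]
rail 0.0 ((0.3735864758491516, 0.3728811740875244), (0.0, 0.0), 0.0)
rail 1228.5 ((0.5747182369232178, 0.27842798829078674), (0.09871117025613785, 0.0216036606580019), 14.383545875549316)
rail 1320.5 ((0.6008068919181824, 0.1764310598373413), (0.09848382323980331, 0.021329719573259354), 14.42348861694336)
```

View pics/ov2.png

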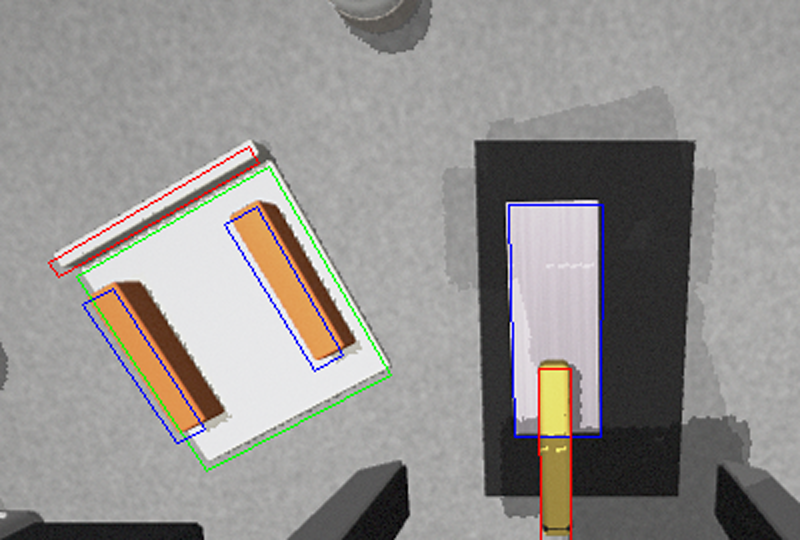

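The cradle is at (0.588, 0.2275) with yaw 14.4°, taken from its rails. The lifter sits about 2 mm further forward than I modelled. Descending onto the handle.

Emit:
{"name": "servo_tool", "arguments": {"commands": [{"dp": [0, 0.01, -0.2], "dr": [0, 0, 0]}, {"dp": [0, 0.01, -0.4], "dr": [0, 0, 0]}, {"dp": [0, 0.01, -0.6], "dr": [0, 0, 0]}, {"dp": [0, 0.01, -0.8], "dr": [0, 0, 0]}, {"dp": [0, 0.01, -0.9], "dr": [0, 0, 0]}, {"dp": [0, 0.01, -0.9], "dr": [0, 0, 0]}, {"dp": [0, 0.01, -0.9], "dr": [0, 0, 0]}]}}

```text
time_s: 4.3
tool_pos: [0.5086, 0.0271, 0.0744]
eef_rot: [0.994, -0.11, 0.0, 0.0]
contact_force: [0.6, 0.3, 1.0]
finger_gap: 1.001
grip_force: 0.0
```

Emit:
{"name": "servo_tool", "arguments": {"commands": [{"dp": [0, 0.004, -0.05], "dr": [0, 0, 0]}, {"dp": [0, 0.004, -0.087], "dr": [0, 0, 0]}, {"dp": [0, 0.004, -0.087], "dr": [0, 0, 0]}, {"dp": [0, 0.004, -0.087], "dr": [0, 0, 0]}]}}

```text
time_s: 4.7
tool_pos: [0.5082, 0.0291, 0.0562]
eef_rot: [0.994, -0.109, 0.0, 0.0]
contact_force: [-0.0, -0.5, 0.2]
finger_gap: 1.003
grip_force: 0.0
```

Emit:
{"name": "servo_tool", "arguments": {"commands": [{"dp": [0, 0, 0], "dr": [0, 0, 0]}, {"dp": [0, 0, 0], "dr": [0, 0, 0]}, {"dp": [0, 0, 0], "dr": [0, 0, 0]}, {"dp": [0, 0, 0], "dr": [0, 0, 0]}, {"dp": [0, 0, 0], "dr": [0, 0, 0]}, {"dp": [0, 0, 0], "dr": [0, 0, 0]}, {"dp": [0, 0, 0], "dr": [0, 0, 0]}, {"dp": [0, 0, 0], "dr": [0, 0, 0]}, {"dp": [0, 0, 0], "dr": [0, 0, 0]}, {"dp": [0, 0, 0], "dr": [0, 0, 0]}], "grip": 0, "newtons": 55}}

```text
time_s: 5.7
tool_pos: [0.5082, 0.0291, 0.0561]
eef_rot: [0.994, -0.109, 0.0, -0.0]
contact_force: [0.2, -0.8, -1.6]
finger_gap: 0.186
grip_force: 49.6
```

Emit:
{"name": "servo_tool", "arguments": {"commands": [{"dp": [0, 0, 0.08], "dr": [0, 0, 0]}, {"dp": [0, 0, 0.2], "dr": [0, 0, 0]}, {"dp": [0, 0, 0.35], "dr": [0, 0, 0]}, {"dp": [-0.05, -0.05, 0.5], "dr": [0, 0, 0]}, {"dp": [-0.15, -0.2, 0.5], "dr": [0, 0, -0.02]}, {"dp": [-0.27, -0.4, 0.5], "dr": [0, 0, -0.04]}, {"dp": [-0.4, -0.6, 0.5], "dr": [0, 0, -0.06]}, {"dp": [-0.5, -0.8, 0.5], "dr": [0, 0, -0.078]}, {"dp": [-0.58, -0.92, 0.5], "dr": [0, 0, -0.078]}, {"dp": [-0.61, -1, 0.5], "dr": [0, 0, -0.078]}, {"dp": [-0.61, -1, 0.5], "dr": [0, 0, -0.078]}, {"dp": [-0.61, -1, 0.5], "dr": [0, 0, -0.078]}]}}

```text
time_s: 6.9
tool_pos: [0.3861, -0.1708, 0.1559]
eef_rot: [0.99, -0.14, -0.0, -0.0]
contact_force: [-0.4, -0.0, -2.3]
finger_gap: 0.186
grip_force: 54.9
```

Run:
```python
from h import *
s=sense(); print(s["time_s"],s["tool_pos"],s["eef_rot"],s["contact_force"])
im=snap("wrist","w_l.png")[:,:,::-1].copy(); I=info("wrist")
from scipy.spatial.transform import Rotation as Ro
T=np.array(s["tool_pos"]);R=Ro.from_quat(s["eef_rot"]).as_matrix()
def lift(P,col): # lifter frame -> tool, origin 8 mm ahead of TCP, underside 54 mm ahead in z
    W=[T+R@np.array([x+.008,-y,.054-z]) for x,y,z in P]; cv2.polylines(im,[proj("w",W,I).round().astype(int)],True,col,1)
lift([(-.055,-.03,.003),(.1,-.03,.003),(.1,.03,.003),(-.055,.03,.003)],(255,0,0)); lift([(-.1,-.009,.078),(.005,-.009,.078),(.005,.009,.078),(-.1,.009,.078)],(0,0,255))
def box(x,y,a,pts,z,col):
    c,s=np.cos(a),np.sin(a); P=[(x+c*u-s*v,y+s*u+c*v,z) for u,v in pts]
    cv2.polylines(im,[proj("w",P,I).round().astype(int)],True,col,1)
sq=lambda a,b,w:[(a,-w),(b,-w),(b,w),(a,w)]
b=(0.5855,-.2485,np.radians(-16)); box(*b,sq(-.075,.075,.075),.006,(0,255,0)); box(*b,sq(-.05,.05,.042),.032,(255,255,0))
cv2.imwrite("pics/ov3.png",cv2.resize(im[:270,130:],(800,502),interpolation=cv2.INTER_CUBIC))
```

```text
6.9 [ 0.38609096 -0.17075414  0.15593115] [ 9.90154513e-01 -1.39978596e-01 -1.31437528e-04 -1.26908815e-04] [-0.40237007 -0.03346753 -2.33107037]
```

View pics/ov3.png

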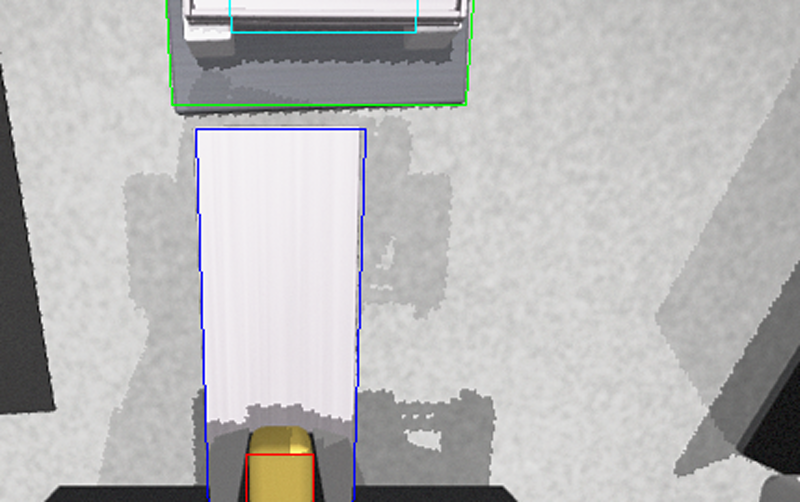

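Emit:
{"name": "servo_tool", "arguments": {"commands": [{"dp": [0, -0.1, -0.1], "dr": [0, 0, 0]}, {"dp": [0, -0.1, -0.2], "dr": [0, 0, 0]}, {"dp": [0, -0.1, -0.3], "dr": [0, 0, 0]}, {"dp": [0, -0.1, -0.38], "dr": [0, 0, 0]}, {"dp": [0, -0.1, -0.42], "dr": [0, 0, 0]}, {"dp": [0, -0.1, -0.42], "dr": [0, 0, 0]}, {"dp": [0, -0.1, -0.42], "dr": [0, 0, 0]}]}}

```text
time_s: 7.65
tool_pos: [0.3866, -0.1908, 0.0726]
eef_rot: [0.99, -0.139, 0.0, 0.0]
contact_force: [-0.6, 0.3, -1.6]
finger_gap: 0.189
grip_force: 54.9
```

Emit:
{"name": "servo_tool", "arguments": {"commands": [{"dp": [0.06, -0.017, 0], "dr": [0, 0, 0]}, {"dp": [0.13, -0.037, 0], "dr": [0, 0, 0]}, {"dp": [0.2, -0.057, 0], "dr": [0, 0, 0]}, {"dp": [0.27, -0.077, 0], "dr": [0, 0, 0]}, {"dp": [0.34, -0.097, 0], "dr": [0, 0, 0]}, {"dp": [0.4, -0.115, 0], "dr": [0, 0, 0]}, {"dp": [0.4, -0.115, 0], "dr": [0, 0, 0]}, {"dp": [0.4, -0.115, 0], "dr": [0, 0, 0]}]}}

```text
time_s: 8.45
tool_pos: [0.4659, -0.2138, 0.0724]
eef_rot: [0.99, -0.139, 0.0, 0.0]
contact_force: [0.6, -0.3, -2.2]
finger_gap: 0.188
grip_force: 54.9
```

Run:
```python
from h import *
from scipy.spatial.transform import Rotation as Ro
s=sense(); T=np.array(s["tool_pos"]);R=Ro.from_quat(s["eef_rot"]).as_matrix()
a=np.radians(-16);d=T[:2]-[.5855,-.2485]; print(s["time_s"],T,s["contact_force"],"block xy",d@[np.cos(a),np.sin(a)],d@[-np.sin(a),np.cos(a)],"yaw",np.degrees(np.arctan2(R[1,0],R[0,0])),"tilt",np.degrees(R[:2,2]))
im=snap("wrist","w_in.png")[:,:,::-1]
cv2.imwrite("pics/w_inb.png",cv2.resize(im[:290,130:],(800,540),interpolation=cv2.INTER_CUBIC))
```

```text
8.45 [ 0.46594423 -0.21379877  0.07240258] [ 0.58183424 -0.30035539 -2.19553321] block xy -0.12448933970381534 0.0004029305182869855 yaw -16.03775384327748 tilt [ 0.01089063 -0.00729585]
```

View pics/w_inb.png

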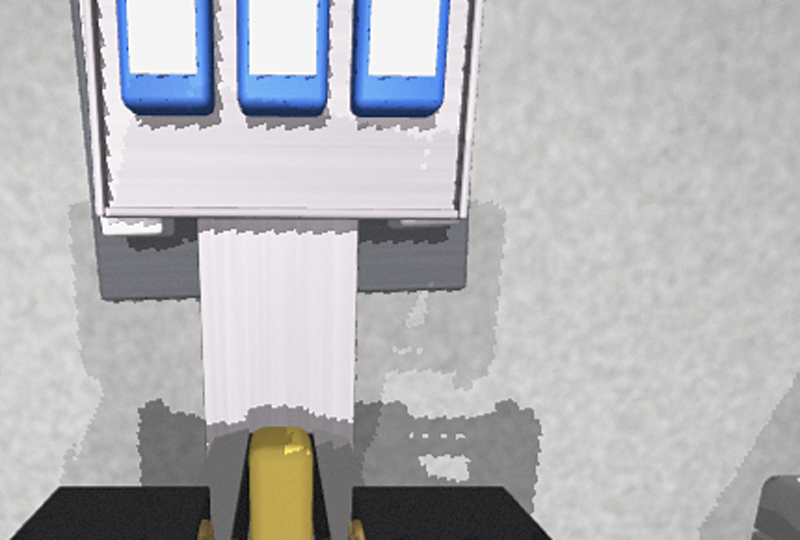

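The blade at (200–357, 220) has gone into the slot, centred between the rails and under the tray. I'll finish the insertion and lift gently.

Emit:
{"name": "servo_tool", "arguments": {"commands": [{"dp": [0.06, -0.017, 0], "dr": [0, 0, 0]}, {"dp": [0.13, -0.037, 0], "dr": [0, 0, 0]}, {"dp": [0.2, -0.057, 0], "dr": [0, 0, 0]}, {"dp": [0.27, -0.078, 0], "dr": [0, 0, 0]}, {"dp": [0.34, -0.098, 0], "dr": [0, 0, 0]}, {"dp": [0.38, -0.11, 0], "dr": [0, 0, 0]}, {"dp": [0.38, -0.11, 0], "dr": [0, 0, 0]}, {"dp": [0.38, -0.11, 0], "dr": [0, 0, 0]}], "newtons": 60}}

```text
time_s: 9.3
tool_pos: [0.5415, -0.2357, 0.072]
eef_rot: [0.99, -0.14, -0.0, -0.0]
contact_force: [-0.3, -0.3, -2.9]
finger_gap: 0.187
grip_force: 59.9
```

Emit:
{"name": "servo_tool", "arguments": {"commands": [{"dp": [0, 0, 0.02], "dr": [0, 0, 0]}, {"dp": [0, 0, 0.04], "dr": [0, 0, 0]}, {"dp": [0, 0, 0.05], "dr": [0, 0, 0]}, {"dp": [0, 0, 0.06], "dr": [0, 0, 0]}, {"dp": [0, 0, 0.07], "dr": [0, 0, 0]}, {"dp": [0, 0, 0.08], "dr": [0, 0, 0]}, {"dp": [0, 0, 0.09], "dr": [0, 0, 0]}, {"dp": [0, 0, 0.1], "dr": [0, 0, 0]}, {"dp": [0, 0, 0.1], "dr": [0, 0, 0]}, {"dp": [0, 0, 0.1], "dr": [0, 0, 0]}]}}

```text
time_s: 10.3
tool_pos: [0.5421, -0.2359, 0.092]
eef_rot: [0.99, -0.14, 0.0, -0.0]
contact_force: [0.3, 0.1, -5.4]
finger_gap: 0.188
grip_force: 59.9
```

Run:
```python
from h import *
s=sense(); print(s["time_s"],s["tool_pos"],s["contact_force"],s["ft_torque"])
im=snap("wrist","w_up.png")[:,:,::-1]
cv2.imwrite("pics/w_upb.png",cv2.resize(im[:290,130:],(800,540),interpolation=cv2.INTER_CUBIC))
```

```text
10.3 [ 0.54210632 -0.23593796  0.09204665] [ 0.32273562  0.05781996 -5.37050468] [ 0.0773129   0.13987531 -0.0215789 ]
```

View pics/w_upb.png

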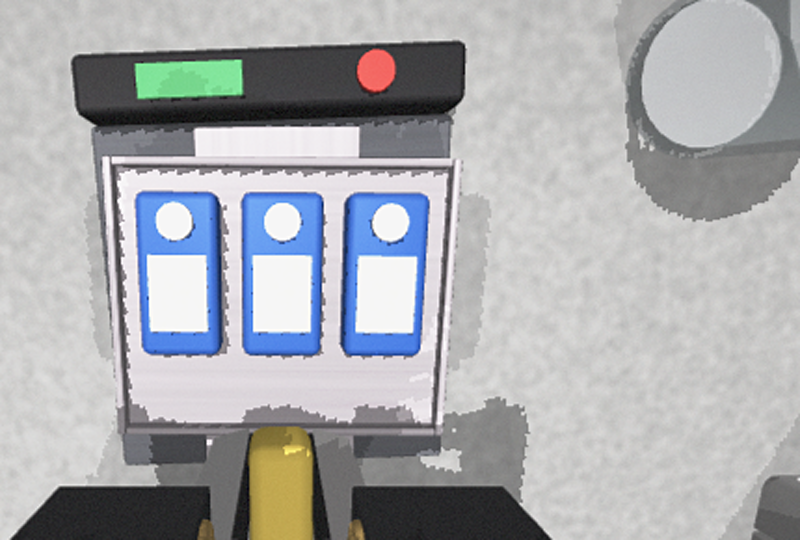

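```bash
cat > tr.py <<'E'
from h import *
from scipy.spatial.transform import Rotation as Ro
s=sense(); T=np.array(s["tool_pos"]);R=Ro.from_quat(s["eef_rot"]).as_matrix(); I=info("wrist")
def tray(z,px):  # rim corners, zoomed pixels -> tool frame
    W=back("w",np.array(px)/(800/430)+[130,0],z,I); L=(W-T)@R; return L
E
python3 - <<'E'
from tr import *
L=tray(T[2]-.054+.003+.012,[(122,432),(441,432),(461,160),(103,158)]); print(L.round(4),"mean",L.mean(0).round(4)); 
for a,b in((0,1),(3,2),(0,3),(1,2)): print(np.linalg.norm(L[a]-L[b]).round(4),np.degrees(np.arctan2(*(L[b]-L[a])[1::-1])).round(2))
E
```

```text
[[-0.0013 -0.0593  0.039 ]
 [-0.0014  0.0617  0.039 ]
 [ 0.0958  0.0623  0.039 ]
 [ 0.0964 -0.0597  0.039 ]] mean [0.0474 0.0013 0.039 ]
0.1211 90.01
0.122 90.28
0.0978 -0.19
0.0972 0.34
```

Emit:
{"name": "servo_tool", "arguments": {"commands": [{"dp": [0, 0, 0.02], "dr": [0, 0, 0]}, {"dp": [0, 0, 0.06], "dr": [0, 0, 0]}, {"dp": [0, 0, 0.11], "dr": [0, 0, 0]}, {"dp": [0, 0, 0.16], "dr": [0, 0, 0]}, {"dp": [0, 0, 0.21], "dr": [0, 0, 0]}, {"dp": [0, 0, 0.25], "dr": [0, 0, 0]}, {"dp": [0, 0, 0.27], "dr": [0, 0, 0]}, {"dp": [0, 0, 0.28], "dr": [0, 0, 0]}, {"dp": [0, 0, 0.28], "dr": [0, 0, 0]}, {"dp": [0, 0, 0.28], "dr": [0, 0, 0]}, {"dp": [0, 0, 0.28], "dr": [0, 0, 0]}]}}

```text
time_s: 11.45
tool_pos: [0.542, -0.2359, 0.1476]
eef_rot: [0.99, -0.14, -0.0, -0.0]
contact_force: [-0.5, -0.2, -4.5]
finger_gap: 0.186
grip_force: 59.9
```

Emit:
{"name": "servo_tool", "arguments": {"commands": [{"dp": [0, 0.025, 0], "dr": [0, 0, 0.0075]}, {"dp": [0, 0.075, 0], "dr": [0, 0, 0.0225]}, {"dp": [0, 0.15, 0], "dr": [0, 0, 0.045]}, {"dp": [0, 0.25, 0], "dr": [0, 0, 0.075]}, {"dp": [0, 0.375, 0], "dr": [0, 0, 0.1125]}, {"dp": [0, 0.5, 0], "dr": [0, 0, 0.15]}, {"dp": [0, 0.625, 0], "dr": [0, 0, 0.1875]}, {"dp": [0, 0.75, 0], "dr": [0, 0, 0.225]}, {"dp": [0, 0.85, 0], "dr": [0, 0, 0.255]}, {"dp": [0, 0.925, 0], "dr": [0, 0, 0.2775]}, {"dp": [0, 0.975, 0], "dr": [0, 0, 0.2925]}, {"dp": [0, 1, 0], "dr": [0, 0, 0.3]}, {"dp": [0, 1, 0], "dr": [0, 0, 0.3]}]}}

```text
time_s: 12.75
tool_pos: [0.5421, -0.0357, 0.1481]
eef_rot: [1.0, -0.022, 0.0, 0.0]
contact_force: [0.2, -0.8, -4.6]
finger_gap: 0.184
grip_force: 59.9
```

Emit:
{"name": "servo_tool", "arguments": {"commands": [{"dp": [0, 0.025, 0], "dr": [0, 0, 0.0075]}, {"dp": [0, 0.075, 0], "dr": [0, 0, 0.0225]}, {"dp": [0, 0.15, 0], "dr": [0, 0, 0.045]}, {"dp": [0, 0.25, 0], "dr": [0, 0, 0.075]}, {"dp": [0, 0.375, 0], "dr": [0, 0, 0.1125]}, {"dp": [0, 0.5, 0], "dr": [0, 0, 0.15]}, {"dp": [0, 0.625, 0], "dr": [0, 0, 0.1875]}, {"dp": [0, 0.75, 0], "dr": [0, 0, 0.225]}, {"dp": [0, 0.85, 0], "dr": [0, 0, 0.255]}, {"dp": [0, 0.925, 0], "dr": [0, 0, 0.2775]}, {"dp": [0, 0.975, 0], "dr": [0, 0, 0.2925]}, {"dp": [0, 1, 0], "dr": [0, 0, 0.3]}, {"dp": [0, 1, 0], "dr": [0, 0, 0.3]}]}}

```text
time_s: 14.05
tool_pos: [0.5421, 0.1643, 0.148]
eef_rot: [0.995, 0.096, -0.0, 0.0]
contact_force: [0.1, -0.4, -3.6]
finger_gap: 0.189
grip_force: 59.9
```

Emit:
{"name": "servo_tool", "arguments": {"commands": [{"dp": [0, 0.02, 0], "dr": [0, 0, 0.01]}, {"dp": [0, 0.07, 0], "dr": [0, 0, 0.02]}, {"dp": [0, 0.13, 0], "dr": [0, 0, 0.04]}, {"dp": [0, 0.19, 0], "dr": [0, 0, 0.06]}, {"dp": [0, 0.24, 0], "dr": [0, 0, 0.07]}, {"dp": [0, 0.263, 0], "dr": [0, 0, 0.075]}, {"dp": [0, 0.263, 0], "dr": [0, 0, 0.075]}, {"dp": [0, 0.263, 0], "dr": [0, 0, 0.075]}]}}

```text
time_s: 14.85
tool_pos: [0.5421, 0.2165, 0.1479]
eef_rot: [0.992, 0.125, -0.0, 0.0]
contact_force: [-0.4, 0.5, -4.1]
finger_gap: 0.183
grip_force: 59.9
```

Run:
```python
from tr import *
im=snap("wrist","w_c2.png")[:,:,::-1].copy()
print(s["time_s"],T,np.degrees(np.arctan2(R[1,0],R[0,0])))
def box(x,y,a,pts,z,col):
    c,s=np.cos(a),np.sin(a); P=[(x+c*u-s*v,y+s*u+c*v,z) for u,v in pts]
    cv2.polylines(im,[proj("w",P,I).round().astype(int)],True,col,1)
sq=lambda a,b,w:[(a,-w),(b,-w),(b,w),(a,w)]
k=(.588,.2275,np.radians(14.4)); box(*k,sq(-.075,.075,.075),.006,(0,255,0)); box(*k,sq(.075,.085,.075),.020,(0,0,255))
box(*k,sq(-.05,.05,.062),T[2]-.039,(255,0,255))
cv2.imwrite("pics/w_c2b.png",cv2.resize(im[:290,130:],(800,540),interpolation=cv2.INTER_CUBIC))
```

```text
14.85 [0.5420548  0.21654986 0.14793904] 14.32624731160919
```

View pics/w_c2b.png

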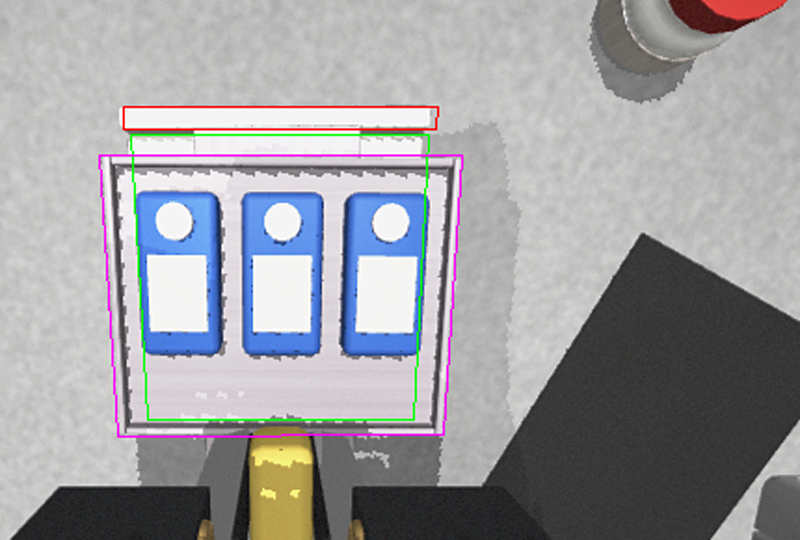

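The tray (magenta outline) sits square over the cradle, with the strip at rows 107–128 matching the model. Lowering it.

Emit:
{"name": "servo_tool", "arguments": {"commands": [{"dp": [0, 0, -0.03], "dr": [0, 0, 0]}, {"dp": [0, 0, -0.08], "dr": [0, 0, 0]}, {"dp": [0, 0, -0.13], "dr": [0, 0, 0]}, {"dp": [0, 0, -0.18], "dr": [0, 0, 0]}, {"dp": [0, 0, -0.23], "dr": [0, 0, 0]}, {"dp": [0, 0, -0.26], "dr": [0, 0, 0]}, {"dp": [0, 0, -0.28], "dr": [0, 0, 0]}, {"dp": [0, 0, -0.29], "dr": [0, 0, 0]}, {"dp": [0, 0, -0.29], "dr": [0, 0, 0]}, {"dp": [0, 0, -0.29], "dr": [0, 0, 0]}]}}

```text
time_s: 15.9
tool_pos: [0.5423, 0.2167, 0.0904]
eef_rot: [0.992, 0.125, 0.0, -0.0]
contact_force: [-0.1, -0.8, -3.7]
finger_gap: 0.187
grip_force: 59.9
```

Emit:
{"name": "servo_tool", "arguments": {"commands": [{"dp": [0, 0, -0.005], "dr": [0, 0, 0]}, {"dp": [0, 0, -0.01], "dr": [0, 0, 0]}, {"dp": [0, 0, -0.015], "dr": [0, 0, 0]}, {"dp": [0, 0, -0.02], "dr": [0, 0, 0]}, {"dp": [0, 0, -0.025], "dr": [0, 0, 0]}, {"dp": [0, 0, -0.03], "dr": [0, 0, 0]}, {"dp": [0, 0, -0.035], "dr": [0, 0, 0]}, {"dp": [0, 0, -0.04], "dr": [0, 0, 0]}, {"dp": [0, 0, -0.045], "dr": [0, 0, 0]}, {"dp": [0, 0, -0.05], "dr": [0, 0, 0]}, {"dp": [0, 0, -0.055], "dr": [0, 0, 0]}, {"dp": [0, 0, -0.06], "dr": [0, 0, 0]}, {"dp": [0, 0, -0.07], "dr": [0, 0, 0]}, {"dp": [0, 0, -0.08], "dr": [0, 0, 0]}, {"dp": [0, 0, -0.088], "dr": [0, 0, 0]}, {"dp": [0, 0, -0.088], "dr": [0, 0, 0]}, {"dp": [0, 0, -0.088], "dr": [0, 0, 0]}]}}

```text
time_s: 17.6
tool_pos: [0.5421, 0.2167, 0.0724]
eef_rot: [0.992, 0.125, -0.0, 0.0]
contact_force: [-0.9, 0.2, -2.1]
finger_gap: 0.188
grip_force: 59.9
```

Run:
```python
from tr import *
im=snap("wrist","w_dn.png")[:,:,::-1].copy()
print(s["time_s"],T,s["contact_force"])
def box(x,y,a,pts,z,col):
    c,s=np.cos(a),np.sin(a); P=[(x+c*u-s*v,y+s*u+c*v,z) for u,v in pts]
    cv2.polylines(im,[proj("w",P,I).round().astype(int)],True,col,1)
sq=lambda a,b,w:[(a,-w),(b,-w),(b,w),(a,w)]
k=(.588,.2275,np.radians(14.4)); box(*k,sq(-.075,.075,.075),.006,(0,255,0)); box(*k,sq(.075,.085,.075),.020,(0,0,255))
box(*k,sq(-.05,.05,.062),.044,(255,0,255))
cv2.imwrite("pics/w_dnb.png",cv2.resize(im[:290,130:],(800,540),interpolation=cv2.INTER_CUBIC))
```

```text
17.6 [0.54210611 0.21665076 0.07242745] [-0.93766421  0.19471272 -2.12952508]
```

View pics/w_dnb.png

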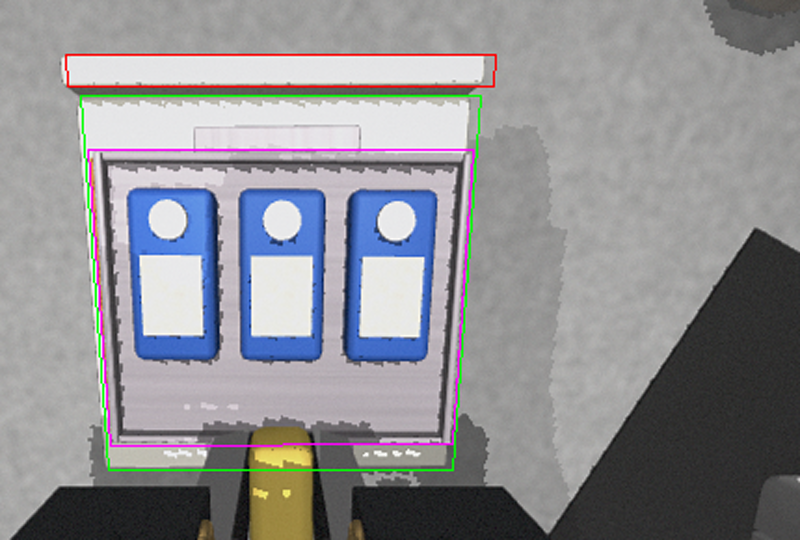

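The tray is down and unloaded: the force is back to the lifter's own weight, and it is about 3 mm off across the cradle. Withdrawing the lifter.

Emit:
{"name": "servo_tool", "arguments": {"commands": [{"dp": [-0.03, -0.0076, 0], "dr": [0, 0, 0]}, {"dp": [-0.08, -0.0204, 0], "dr": [0, 0, 0]}, {"dp": [-0.15, -0.0383, 0], "dr": [0, 0, 0]}, {"dp": [-0.23, -0.0587, 0], "dr": [0, 0, 0]}, {"dp": [-0.31, -0.0792, 0], "dr": [0, 0, 0]}, {"dp": [-0.39, -0.0996, 0], "dr": [0, 0, 0]}, {"dp": [-0.47, -0.12, 0], "dr": [0, 0, 0]}, {"dp": [-0.55, -0.1405, 0], "dr": [0, 0, 0]}, {"dp": [-0.63, -0.1609, 0], "dr": [0, 0, 0]}, {"dp": [-0.71, -0.1813, 0], "dr": [0, 0, 0]}, {"dp": [-0.79, -0.2018, 0], "dr": [0, 0, 0]}, {"dp": [-0.85, -0.217, 0], "dr": [0, 0, 0]}, {"dp": [-0.85, -0.217, 0.1], "dr": [0, 0, 0]}, {"dp": [-0.85, -0.217, 0.25], "dr": [0, 0, 0]}, {"dp": [-0.85, -0.217, 0.4], "dr": [0, 0, 0]}, {"dp": [-0.85, -0.217, 0.4], "dr": [0, 0, 0]}, {"dp": [-0.85, -0.217, 0.4], "dr": [0, 0, 0]}]}}

```text
time_s: 19.35
tool_pos: [0.3719, 0.1732, 0.1523]
eef_rot: [0.992, 0.125, 0.0, -0.0]
contact_force: [-0.3, -0.5, -2.9]
finger_gap: 0.187
grip_force: 59.9
```

Run:
```python
from tr import *
im=snap("wrist","w_out.png")[:,:,::-1]; print(s["time_s"],T)
hsv=cv2.cvtColor(im,cv2.COLOR_BGR2HSV); m=cv2.inRange(hsv,(100,120,60),(125,255,255))
for c in sorted(cv2.findContours(m,0,2)[0],key=cv2.contourArea)[-3:]:
    print("cart",cv2.contourArea(c),cv2.minAreaRect(back("w",c[:,0],.052,I)[:,:2].astype(np.float32)))
```

```text
19.35 [0.37185942 0.17318159 0.15229978]
```

Emit:
{"name": "servo_tool", "arguments": {"commands": [{"dp": [0.02, -0.05, 0], "dr": [0, 0, -0.04]}, {"dp": [0.06, -0.15, 0], "dr": [0, 0, -0.1]}, {"dp": [0.12, -0.28, 0], "dr": [0, 0, -0.2]}, {"dp": [0.2, -0.42, 0], "dr": [0, 0, -0.3]}, {"dp": [0.32, -0.56, 0], "dr": [0, 0, -0.4]}, {"dp": [0.46, -0.68, 0], "dr": [0, 0, -0.5]}, {"dp": [0.6, -0.77, 0], "dr": [0, 0, -0.57]}, {"dp": [0.68, -0.81, 0], "dr": [0, 0, -0.596]}, {"dp": [0.7, -0.816, -0.05], "dr": [0, 0, -0.596]}, {"dp": [0.7, -0.816, -0.15], "dr": [0, 0, -0.596]}, {"dp": [0.7, -0.816, -0.27], "dr": [0, 0, -0.596]}, {"dp": [0.7, -0.816, -0.37], "dr": [0, 0, -0.596]}, {"dp": [0.7, -0.816, -0.42], "dr": [0, 0, -0.596]}, {"dp": [0.7, -0.816, -0.44], "dr": [0, 0, -0.596]}, {"dp": [0.7, -0.816, -0.44], "dr": [0, 0, -0.596]}, {"dp": [0.7, -0.816, -0.44], "dr": [0, 0, -0.596]}]}}

```text
time_s: 21.0
tool_pos: [0.5124, 0.0101, 0.0651]
eef_rot: [0.994, -0.109, 0.001, -0.0]
contact_force: [0.6, -0.1, -1.9]
finger_gap: 0.185
grip_force: 59.9
```

Emit:
{"name": "servo_tool", "arguments": {"commands": [{"dp": [0, 0, -0.01], "dr": [0, 0, 0]}, {"dp": [0, 0, -0.02], "dr": [0, 0, 0]}, {"dp": [0, 0, -0.03], "dr": [0, 0, 0]}, {"dp": [0, 0, -0.035], "dr": [0, 0, 0]}, {"dp": [0, 0, -0.04], "dr": [0, 0, 0]}, {"dp": [0, 0, -0.044], "dr": [0, 0, 0]}, {"dp": [0, 0, -0.044], "dr": [0, 0, 0]}, {"dp": [0, 0, -0.044], "dr": [0, 0, 0]}]}}

```text
time_s: 21.8
tool_pos: [0.5122, 0.0101, 0.0558]
eef_rot: [0.994, -0.109, 0.0, -0.0]
contact_force: [-1.2, 1.0, 1.6]
finger_gap: 0.184
grip_force: 59.9
```

The upward force (+1.6 N) shows the blade is on the mat. I'll release and retreat upward.

Emit:
{"name": "servo_tool", "arguments": {"commands": [{"dp": [0, 0, 0], "dr": [0, 0, 0]}, {"dp": [0, 0, 0], "dr": [0, 0, 0]}, {"dp": [0, 0, 0], "dr": [0, 0, 0]}, {"dp": [0, 0, 0], "dr": [0, 0, 0]}, {"dp": [0, 0, 0], "dr": [0, 0, 0]}, {"dp": [0, 0, 0], "dr": [0, 0, 0]}, {"dp": [0, 0, 0.1], "dr": [0, 0, 0]}, {"dp": [0, 0, 0.3], "dr": [0, 0, 0]}, {"dp": [0, 0, 0.5], "dr": [0, 0, 0]}, {"dp": [0, 0, 0.7], "dr": [0, 0, 0]}, {"dp": [0, 0, 0.9], "dr": [0, 0, 0]}, {"dp": [0, 0, 1], "dr": [0, 0, 0]}, {"dp": [0, 0, 1], "dr": [0, 0, 0]}, {"dp": [0, 0, 1], "dr": [0, 0, 0]}], "grip": 0.6}}

```text
time_s: 23.2
tool_pos: [0.5119, 0.0101, 0.2549]
eef_rot: [0.994, -0.109, -0.0, 0.0]
contact_force: [0.5, 0.5, 0.1]
finger_gap: 0.6
grip_force: 0.0
```

Run:
```python
from tr import *
im=snap("wrist","w_end.png")[:,:,::-1].copy(); print(s["time_s"],T,s["finger_gap"])
hsv=cv2.cvtColor(im,cv2.COLOR_BGR2HSV); m=cv2.inRange(hsv,(100,120,60),(125,255,255))
for c in sorted(cv2.findContours(m,0,2)[0],key=cv2.contourArea)[-3:]:
    print("cart",cv2.contourArea(c),cv2.minAreaRect(back("w",c[:,0],.052,I)[:,:2].astype(np.float32)))
def box(x,y,a,pts,z,col):
    c,s=np.cos(a),np.sin(a); P=[(x+c*u-s*v,y+s*u+c*v,z) for u,v in pts]
    cv2.polylines(im,[proj("w",P,I).round().astype(int)],True,col,1)
sq=lambda a,b,w:[(a,-w),(b,-w),(b,w),(a,w)]
box(.588,.2295,np.radians(14.4),sq(-.075,.075,.075),.006,(0,255,0)); box(.588,.2275,np.radians(14.4),sq(-.05,.05,.062),.044,(255,0,255))
l=(.52,.008,np.radians(-12.5)); box(*l,sq(-.055,.1,.03),.005,(255,0,0)); box(*l,sq(-.1,.005,.009),.080,(0,0,255))
box(.5277,.0058,np.radians(-12.5),sq(-.12,.12,.07),.002,(0,255,255))
cv2.imwrite("pics/w_endb.png",cv2.resize(im[:290,:430],(800,540),interpolation=cv2.INTER_CUBIC))
```

```text
23.2 [0.51188962 0.01008507 0.25489017] 0.6000331839148284
cart 1207.0 ((0.6057325601577759, 0.19018815457820892), (0.0555560477077961, 0.031637825071811676), 13.977992057800293)
cart 2550.5 ((0.5929127931594849, 0.24187083542346954), (0.055707503110170364, 0.0691787451505661), 13.751242637634277)
```

View pics/w_endb.png

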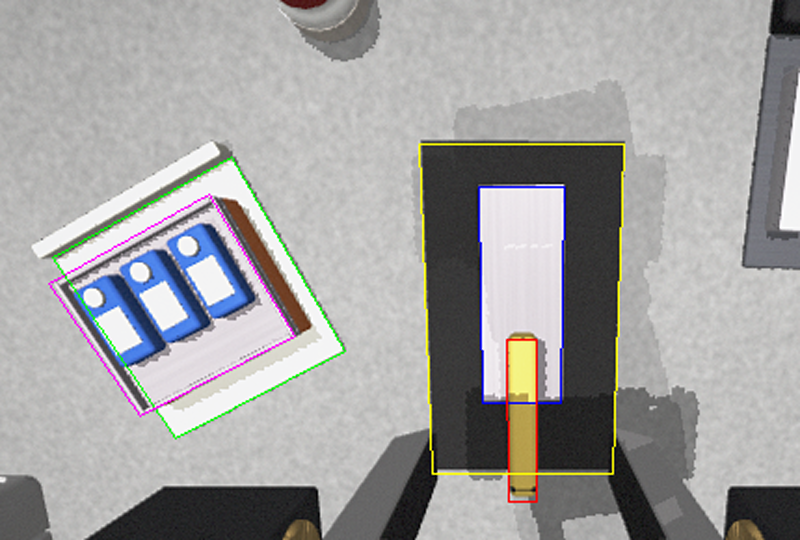

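The tray sits square on the cradle at about (175, 305), the lifter stands level on its mat at (520, 300), and the gripper is clear of both.

```bash
python3 -c "from workcell import *; print(sign_off())"
```

```text
the job is handed in; nothing more can be done
None
```

The job is handed in at about 23 s of the 61 s allowed: the last picture shows the tray square on the cradle rails, about 3 mm or less off centre, and the lifter released and level on its mat; the hand-in gave no pass or fail result.

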